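Grease and check a leaf spring with a brush

ROBOT

A 6-joint arm with a two-finger parallel gripper is mounted at the origin on the work surface. World frame = base frame: x ahead of the robot, y to its left, z up, the work surface at z = 0. Lengths are in m, angles in rad, forces in N, time in s.
With the tool pointing down it reaches from about 0.375 to 0.975 m from the base axis. Payload 3.8 kg.
Tool frame: the origin (TCP) lies at the very end of the fingers, on their centre line; the grasp point (between the pads) lies 19 mm behind it; z points along the fingers, y is the direction in which the jaws open and shut (so a half turn about z gives the same grasp; the last joint's range is limited). The gripper opens to 85 mm and grips with 20 to 120 N. Pads are 22 mm wide; open, the fingers measure 114 mm over their backs; the gripper's body (76 mm by 85 mm) begins 54 mm behind the grasp point. The pads swing forward as they close: fully open they stand 13 mm farther back than shut.
Start: joints at [1.088, 0.264, 1.604, -0, 1.274, -0.037], TCP at [0.291, 0.609, 0.231] pointing down, gripper open.
Joint ranges: [-2.63, 2.63], [-0.94, 2.18], [0.31, 2.57], [-1.31, 4.45], [0, 2.66], [-2.55, 2.55]. Speed limits (rad/s): [2.57, 2.57, 3.14, 3.14, 3.14, 3.14].

INTERFACE

Orientations are given as a rotation vector (axis times angle).
In Python, from workcell import bot, viewer, finish_job gives the robot as it stands.
- The arm moves only by the tool servo_tool, never from a script. Its argument "plan" is a list that holds one entry, the list of rows, each a list of 6 numbers: the shift along the tool's x, y, z in cm, then the turn, a rotation vector about the tool's x, y, z in degrees. A call has 1 to 20 rows; each row is the pose to reach, as a shift and turn from the pose measured when the call began, along the tool's axes at that moment; what a row does not reach only later rows make up. A row lasts 1/12 s, in which the tool goes at most 41.7 mm and 7.16 degrees, less where a joint would pass 70% of its speed; a pose out of reach is approached as far as the arm can. A call with a gripper value outside its range is refused whole. "claw" is the finger opening in cm, from 0 to 8.54, set as the call begins (left out, the last holds). The fingers move at their own pace and stop on an object; "grip_force" is the grip in N (left out, the last holds). Time passes only in rows, so rows that repeat a pose let the fingers close. It gives the time, the measured TCP pose, the force and the opening at its end, in the units of the state.
- bot.read_state(): the state, without advancing time (a new reading comes with each control period).
- viewer.read_camera(name): name is "side" or "top" or "wrist"; returns a dict with "color" (480x640x3 uint8, red, green, blue), "fx", "fy", "cx", "cy" (pixels), "k1" (the pictures are not rectified: a ray, as slopes to the right and down, at radius r is drawn at 1 + k1 r^2 times it, then the intrinsics apply), "eye" and "rotation" of the camera in the world; the wrist camera has in their place "T_tool_cam" (4x4, takes a point from camera to tool coordinates, whose origin is the TCP and whose axes are the flange's). Camera axes: x right, y down, z forward; pixel columns grow to the right and rows downward; lengths in m; the calibration is good to about 2 mm. A picture is of the moment at which its call begins: read the wrist's pose just before it. There is no depth.
- finish_job(): hands the job in, once; it reports no verdict.
The state is a dict: "time": time; "q": joint angles; "joint_vel": joint speeds; "joint_torque": joint torques, N m; "tool_pos": TCP position; "tcp_rot": TCP orientation; "wrist_force": force on the tool from outside, world axes, zero at the start; "torque": the same for the moment, N m; "width": opening from 0.0 (shut) to 1.0 (fully open).
Only numpy, scipy, OpenCV 4.12 (cv2) and the standard library are available. Lean on these libraries where they do the work, as an engineer would, in place of code of your own. Each camera call takes 0.05 s, during which the arm holds its last target.

TASK

Take the grease brush from its hanger and dip its bristles well into the low grease pot, down near the floor where the last grease is, gently and without pushing the pot about. Then, with the bristle tip, press gently on the middle of the leaf spring until its free end has come down level with the top of the gauge post beyond it (never far past it), and hold it there for about a second. Finally hang the brush back in the middle of its hanger, upright with the collar resting on both prongs, and leave everything else where it is.

Things in the scene. Friction and masses are not known exactly. Their poses are not given: they have to be found in the camera images.
- brush_grip (a point): Centre of the handle (round, wood, 18 mm diameter, 72 mm long) of the loose 70 g grease brush, hanging upright, bristles down, 157 mm long. Its z runs up the handle. Below the handle: steel collar (32 mm diameter, 5 mm thick, underside 41 mm below this point, rests on the prongs), steel ferrule (12 mm diameter, 45 mm), dark rigid bristles (14 mm diameter, 35 mm).
- brush_tip (a point): Lowest point of the bristles, on the brush's axis, 121 mm below brush_grip.
- hanger_seat (a point): Where the brush hangs: middle of the slot of the fixed dark steel hanger, level with its prong tops (100 mm up); the collar's underside lies here. Two level prongs, 11 mm wide, 6 thick, 20 mm apart, along this point's x axis; slot open at -x (prongs end 27 mm away), closed by a column 35 mm away at +x. Nothing of it is higher than the prongs. z up; yaw varies.
- pot_center (a point): Centre (half-way up) of the grease pot: the low round open steel pot, 60 mm across the rim, about 54 mm inside, 45 mm high, inner floor 5 mm above the table; loose, about 0.25 kg. Its z axis is up. This is the LOW pot, not the tall tumbler.
- tumbler_center (a point): Centre (half-way up) of a bystander: taller open steel tumbler, 60 mm across the rim, 85 mm high. May stand in either of two places, the pot in the other.
- leaf_mid (a point): Middle of the leaf spring's top face: bare level steel strip, 130 mm free length, 30 mm wide, 3 mm thick, top 70 mm above the table, clamped at one end on a fixed dark base (clamp block 80 mm high, bolt heads to 85). This point is 65 mm from clamp and from free end, at mid-width; y runs along the leaf to the free end, z out of the top face. Yaw varies.
- leaf_end (a point): Middle of the free end's edge on the leaf's top face, 65 mm from leaf_mid; at rest 70 mm above the table.
- gauge_top (a point): Centre of the flat top of the fixed aluminium gauge post (16 x 12 mm) that stands 7 mm beyond the leaf's free end; 60 mm above the table, so 10 mm lower than the resting leaf's top face.
- leaf (a joint): Downward bend of the leaf about the clamp edge, rad: 0 at rest, 0.077 when the free end's top is level with the gauge post (10 mm down). It acts as a stiff strip on a 4.2 N m/rad spring at the clamp: pressed in the middle it yields 1 mm there (2 mm at the free end) per 1 N, so about 5 N brings the end level. Springs back when released.
- nut: Bystander: loose large steel nut-blank, 36 mm wide, 18 mm high; origin under its centre.
- coupling: Bystander: loose aluminium shaft coupling standing on end, 25 mm diameter, 30 mm high; origin under its centre.
- wrench: Bystander: loose steel wrench lying flat; origin under its middle, x along it.
- marker: Bystander: loose black marker pen lying down, about 130 mm long, 13 mm thick; origin under its middle, x along it.
- bearing: Bystander: loose steel bearing ring lying flat, 42 mm diameter, 12 mm high; origin under its centre.
- bracket: Bystander: loose dark steel block, 50 x 35 x 20 mm; origin under its centre.
Not all that is in view belongs to the job. What is shaped like the part that bears brush_grip but orange is not meant. Leave any purple look-alike of the part that bears pot_center alone.

How it is judged:
On the way, in this order (a step that is already met when the one before it is completed fails the run):
1. the bristle tip is dipped into the low pot, to within 22 mm of its floor, the brush not slanted more than 0.6 rad (horizontal distance between brush_tip and pot_center below 0.025 m and z of brush_tip in the frame of pot_center between -0.025 and 0.0045 m and angle between brush_grip's own z axis and vertical below 0.6 rad), for 0.2 s.
2. the bristle tip presses the leaf within 15 mm of its middle and holds the free end 6 to 14 mm down for half a second (y of brush_tip in the frame of leaf_mid between -0.015 and 0.015 m and x of brush_tip in the frame of leaf_mid between -0.018 and 0.018 m and value of joint leaf between 0.046 and 0.108 rad and contact force between brush and leaf above 1 N), for 0.5 s.
At the end, for the whole second after the job is handed in: Brush released, still, upright (0.12 rad) in the hanger: axis within 18 mm of the seat along the prongs, 9 mm across, collar within 5 mm of the prong tops. Leaf sprung back (under 0.015 rad). Pot upright (0.1 rad); it and all other loose things within 20 mm of their starts (x of brush_grip in the frame of hanger_seat between -0.018 and 0.018 m and y of brush_grip in the frame of hanger_seat between -0.009 and 0.009 m and z of brush_grip in the frame of hanger_seat between 0.036 and 0.046 m and angle between brush_grip's own z axis and vertical below 0.12 rad and linear speed of brush below 0.03 m/s and value of joint leaf below 0.015 rad and distance of each of pot_center, tumbler_center, nut, coupling, wrench, marker, bearing, bracket from where it was at the start of the episode below 0.02 m and angle between pot_center's own z axis and vertical below 0.1 rad); the robot touches nothing.
It fails at once if the leaf's free end pressed down more than 18 mm (over-bent) (value of joint leaf above 0.14 rad).
It fails at once if the leaf touched by the gripper or arm instead of the brush (contact force between any of the fingers, the arm and leaf above 0.5 N).
It fails at once if the brush pushed against the pot with more than 25 N (contact force between brush and pot above 25 N).
It fails at once if the pot tipped by more than 0.25 rad or pushed more than 20 mm (angle between pot_center's own z axis and vertical above 0.25 rad or distance of pot_center from where it was at the start of the episode above 0.02 m).
It fails at once if another loose thing moved by more than 20 mm (distance of any of tumbler_center, nut, coupling, wrench, marker, bearing, bracket from where it was at the start of the episode above 0.02 m).
It also fails if it takes over 64 s, if anything falls off the work surface, if the arm or the gripper's body presses on something with over 40 N, if the wrist force passes 120 N, or if a joint passes its speed limit or range.

## Working session

There is one attempt and no reset: what is moved stays moved. The work goes in short steps, Python scripts to look and compute and a tool call to move; the robot and the scene stay as the last step left them, time stands still between calls to the robot, and variables do not carry over. Pictures are saved under pics/ and viewed, and the job is handed in when it is done.

Besides the shell and the picture viewer there is one more tool, called as a command line: name --argument value ..., lists and objects as JSON in quotes. servo_tool: Moves the arm, as the interface text tells. Its arguments: {"type":"object","properties":{"plan":{"type":"array"},"claw":{"type":"number"},"grip_force":{"type":"number"}},"required":["plan"]}

```bash
ls; mkdir -p pics; python3 - <<'E'
from workcell import bot, viewer
import cv2,numpy as np
s=bot.read_state()
for k,v in s.items(): print(k,np.round(v,4))
for n in("side","top","wrist"):
    c=viewer.read_camera(n)
    cv2.imwrite(f"pics/{n}0.png",c["color"][:,:,::-1])
    print(n,{k:(np.round(v,4).tolist()) for k,v in c.items() if k!="color"})
E
```

```text
pics
time 0.0
q [ 1.0881  0.2647  1.6054  0.      1.2737 -0.0369]
joint_vel [-0.0003 -0.0006 -0.0012 -0.0008 -0.0011 -0.0004]
joint_torque [ 2.60000e-03 -5.15118e+01 -3.67304e+01  1.00000e-04  1.28000e-02
  0.00000e+00]
tool_pos [0.2907 0.6084 0.2299]
tcp_rot [-0.6943 -3.0633  0.0034]
wrist_force [0.4641 0.2644 0.1483]
torque [0.0205 0.0334 0.053 ]
width 0.9993
side {'fx': 457.215, 'fy': 457.215, 'cx': 319.448, 'cy': 235.1124, 'k1': 0.028, 'eye': [0.5146, 0.5945, 0.7857], 'rotation': [-0.1176, 2.8973, -1.1753]}
top {'fx': 601.4623, 'fy': 601.4623, 'cx': 315.2779, 'cy': 241.7136, 'k1': 0.0457, 'eye': [0.3854, -0.023, 1.2082], 'rotation': [-2.1844, 2.1237, -0.1943]}
wrist {'fx': 384.3177, 'fy': 384.3177, 'cx': 322.6934, 'cy': 245.3244, 'k1': -0.0331, 'T_tool_cam': [[0.0, -0.9451, -0.3269, 0.0838], [1.0, -0.0003, 0.0011, 0.0008], [-0.0011, -0.3269, 0.9451, -0.1424], [0.0, 0.0, 0.0, 1.0]]}
```

View pics/side0.png

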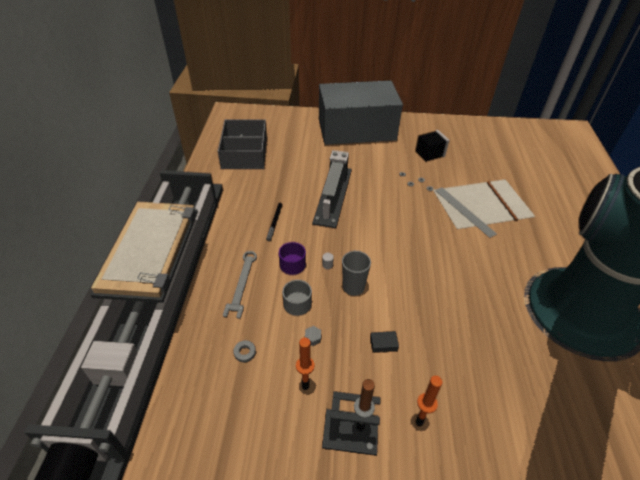

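View pics/top0.png

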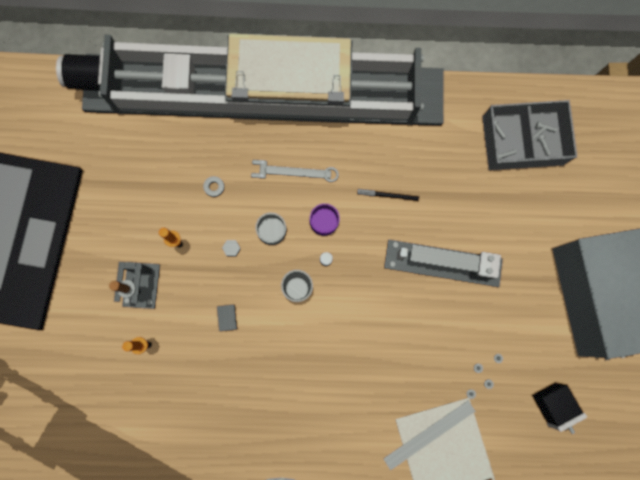

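View pics/wrist0.png

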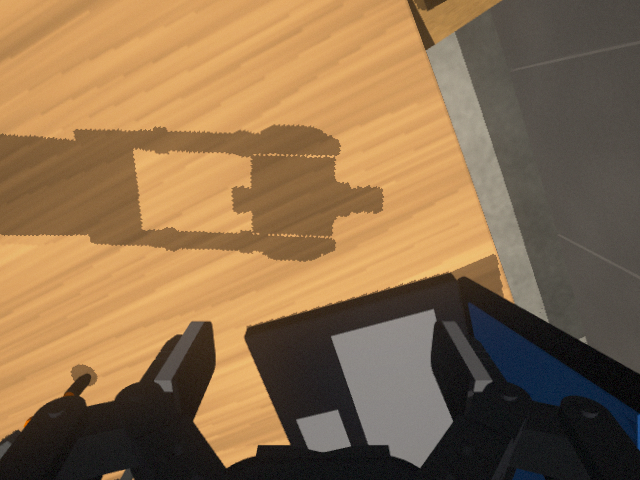

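```bash
cat > h.py <<'E'
import numpy as np,cv2
from scipy.spatial.transform import Rotation as R
from workcell import bot,viewer
def cam(n):
    s=bot.read_state(); c=viewer.read_camera(n)
    if n=="wrist":
        T=np.eye(4);T[:3,:3]=R.from_rotvec(s["tcp_rot"]).as_matrix();T[:3,3]=s["tool_pos"]
        T=T@np.array(c["T_tool_cam"]); c["M"]=T[:3,:3];c["e"]=T[:3,3]
    else: c["M"]=R.from_rotvec(c["rotation"]).as_matrix();c["e"]=np.array(c["eye"])
    return c
def K(c): return np.array([[c["fx"],0,c["cx"]],[0,c["fy"],c["cy"]],[0,0,1.]]),np.array([c["k1"],0,0,0,0.])
def ray(c,p):
    k,d=K(c); u=cv2.undistortPoints(np.array([[p]],float),k,d)[0,0]
    r=c["M"]@np.array([u[0],u[1],1]); return r/np.linalg.norm(r)
def pz(c,p,z):
    r=ray(c,p); return c["e"]+r*(z-c["e"][2])/r[2]
def proj(c,P):
    k,d=K(c); Rm=c["M"].T; t=-Rm@c["e"]
    return cv2.projectPoints(np.atleast_2d(np.array(P,float)),cv2.Rodrigues(Rm)[0],t,k,d)[0][:,0]
def tri(obs):
    A=np.zeros((3,3));b=np.zeros(3)
    for c,p in obs:
        r=ray(c,p);Q=np.eye(3)-np.outer(r,r);A+=Q;b+=Q@c["e"]
    x=np.linalg.solve(A,b); return x,[np.linalg.norm(proj(c,x)[0]-p) for c,p in obs]
def crop(c,name,x0,y0,w,h,s):
    cv2.imwrite("pics/"+name,cv2.resize(c["color"][y0:y0+h,x0:x0+w,::-1],None,fx=s,fy=s,interpolation=cv2.INTER_CUBIC))
E
python3 - <<'E'
from h import *
s=cam("side");t=cam("top")
crop(s,"s_h.png",290,330,160,120,5)
crop(t,"t_h.png",90,210,160,120,5)
crop(s,"s_p.png",260,230,160,120,5)
crop(t,"t_p.png",220,180,160,120,5)
crop(s,"s_l.png",290,140,120,90,6)
crop(t,"t_l.png",370,210,160,120,5)
for n,p,z in [("brush handle top",(116,286),.177),("hanger",(145,285),.1),("tumbler rim",(297,286),.085),("low",(271,229),.045),("purple",(324,220),.045),("leafmid",(445,258),.07)]: print(n,pz(t,p,z).round(3))
E
```

```text
brush handle top [0.459 0.286 0.177]
hanger [0.467 0.257 0.1  ]
tumbler rim [ 0.474 -0.019  0.085]
low [0.588 0.035 0.045]
purple [ 0.609 -0.068  0.045]
leafmid [ 0.537 -0.301  0.07 ]
```

View pics/s_h.png

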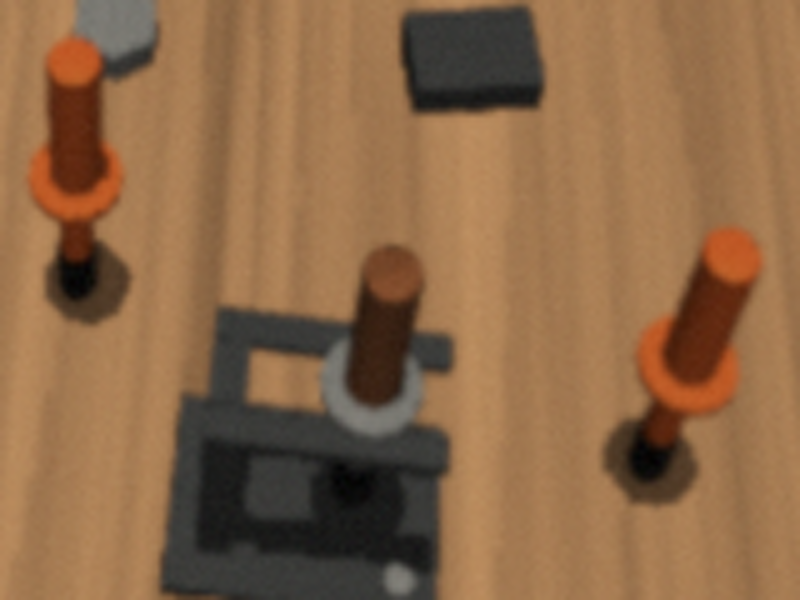

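View pics/t_h.png

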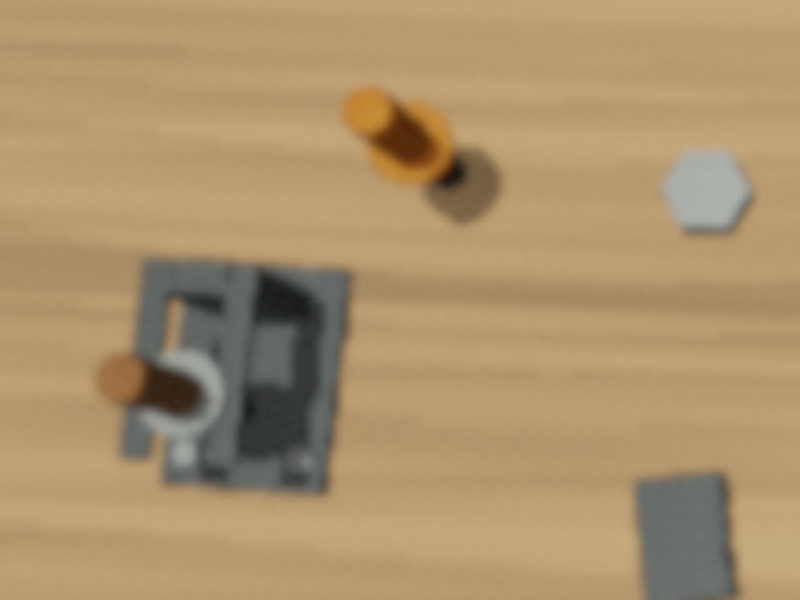

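View pics/s_p.png

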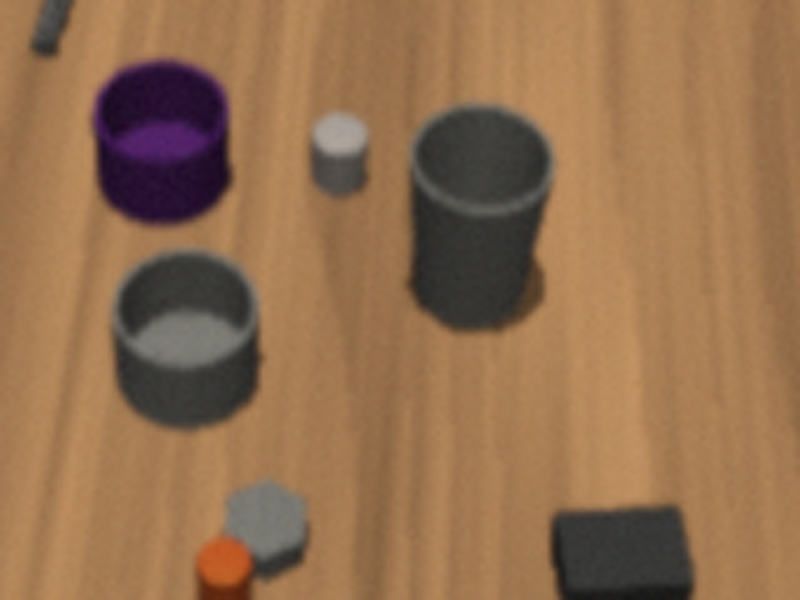

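View pics/t_p.png

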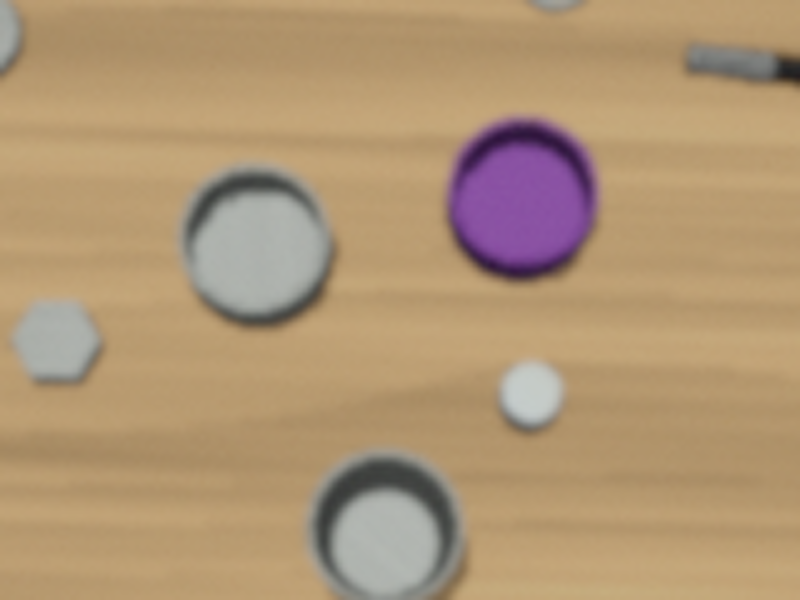

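View pics/s_l.png

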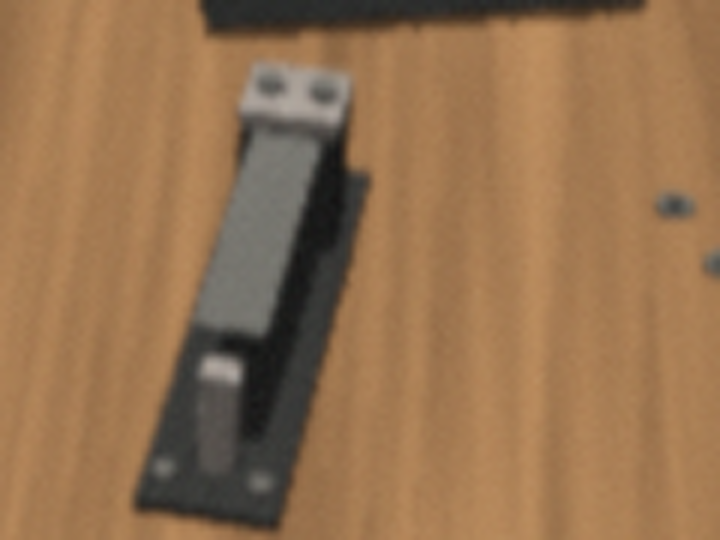

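View pics/t_l.png

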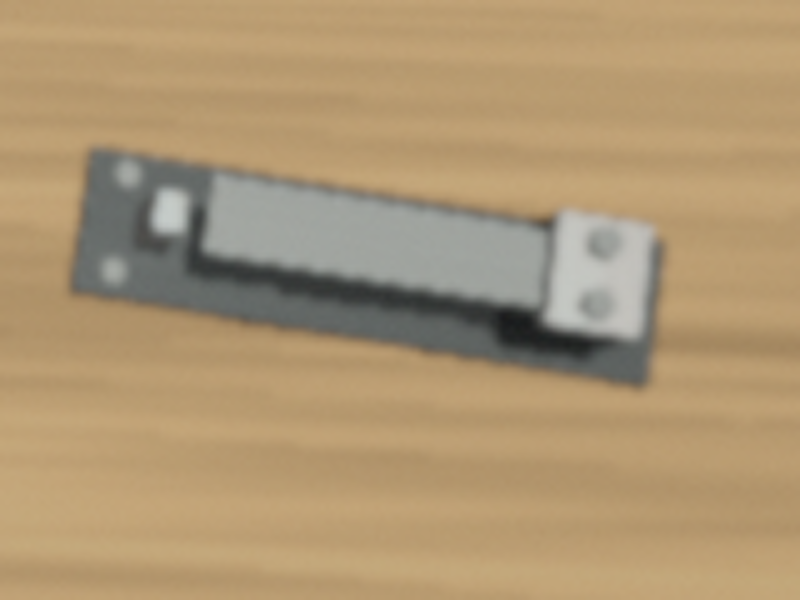

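```bash
cat > m.py <<'E'
from h import *
s=cam("side");t=cam("top")
S=lambda u,v,x0,y0,k:(x0+(u+.5)/k-.5,y0+(v+.5)/k-.5)
sh=lambda u,v:S(u,v,290,330,5); th=lambda u,v:S(u,v,90,210,5)
sp=lambda u,v:S(u,v,260,230,5); tp=lambda u,v:S(u,v,220,180,5)
sl=lambda u,v:S(u,v,290,140,6); tl=lambda u,v:S(u,v,370,210,5)
E
python3 - <<'E'
from m import *
def both(n,a,b,z):
    print(n,"side",pz(s,a,z).round(4),"top",pz(t,b,z).round(4)); x,e=tri([(s,a),(t,b)]);print("   tri",x.round(4),np.round(e,2))
both("handle top",sh(392,273),th(121,380),.177)
both("collar top",sh(372,385),th(180,393),.105)
both("orangeA top",sh(75,62),th(369,112),.15)
print("orangeB", pz(s,sh(731,256),.15), pz(t,(134-6,346),.15))
both("pot rim",sp(187,308),tp(256,240),.045)
both("tumbler rim",sp(482,158),tp(387,526),.085)
both("end1",sl(198,318),tl(217,172),.07)
both("end2",sl(268,336),tl(203,255),.07)
both("gauge",sl(222,367),tl(171,211),.06)
both("cl1",sl(252,128),tl(550,221),.07)
both("cl2",sl(322,138),tl(543,303),.07)
both("bearing",(245,346),(214,187),.012)
# prongs
for n,p in dict(o_tip=th(122,458),i_tip=th(148,458),o_far=th(145,260),ri=th(213,455),ri2=th(224,290),ro=th(257,268),ro2=th(237,480)).items(): print(n,pz(t,p,.1).round(4))
for n,p in dict(pi=sh(449,433),ri=sh(453,355),ro=sh(453,337),rfar=sh(222,310),pfari=sh(185,398),slotfar=sh(250,350)).items(): print("s",n,pz(s,p,.1).round(4))
E
```

```text
handle top side [0.4587 0.2904 0.177 ] top [0.4593 0.2897 0.177 ]
   tri [0.459  0.29   0.1763] [0.27 0.22]
collar top side [0.4582 0.2909 0.105 ] top [0.4603 0.2902 0.105 ]
   tri [0.4592 0.2905 0.1047] [0.75 0.62]
orangeA top side [0.5559 0.2149 0.15  ] top [0.5581 0.2191 0.15  ]
   tri [0.5564 0.218  0.1554] [0.52 0.46]
orangeB [0.35600389 0.26299417 0.15      ] [0.35879323 0.26585442 0.15      ]
pot rim side [0.5893 0.0381 0.045 ] top [0.5904 0.0356 0.045 ]
   tri [0.5902 0.0358 0.0421] [0.34 0.35]
tumbler rim side [ 0.4744 -0.0174  0.085 ] top [ 0.4765 -0.0193  0.085 ]
   tri [ 0.4755 -0.0191  0.0834] [0.57 0.62]
end1 side [ 0.5576 -0.241   0.07  ] top [ 0.5625 -0.2395  0.07  ]
   tri [ 0.5598 -0.2387  0.0726] [0.97 1.21]
end2 side [ 0.5292 -0.2327  0.07  ] top [ 0.5302 -0.2342  0.07  ]
   tri [ 0.5298 -0.2343  0.0687] [0.25 0.31]
gauge side [ 0.5466 -0.2238  0.06  ] top [ 0.5483 -0.2236  0.06  ]
   tri [ 0.5474 -0.2234  0.0606] [0.33 0.41]
cl1 side [ 0.5432 -0.3683  0.07  ] top [ 0.5474 -0.3675  0.07  ]
   tri [ 0.5451 -0.3667  0.0717] [0.79 1.06]
cl2 side [ 0.5128 -0.3641  0.07  ] top [ 0.5157 -0.3643  0.07  ]
   tri [ 0.5142 -0.3639  0.0705] [0.56 0.75]
bearing side [0.6768 0.1505 0.012 ] top [0.6761 0.1552 0.012 ]
   tri [0.675  0.1542 0.0184] [0.22 0.21]
o_tip [0.4366 0.3105 0.1   ]
i_tip [0.4369 0.3013 0.1   ]
o_far [0.5089 0.3079 0.1   ]
ri [0.4385 0.2782 0.1   ]
ri2 [0.4986 0.2787 0.1   ]
ro [0.5071 0.2674 0.1   ]
ro2 [0.4297 0.269  0.1   ]
s pi [0.4345 0.3015 0.1   ]
s ri [0.4328 0.2771 0.1   ]
s ro [0.4327 0.2714 0.1   ]
s rfar [0.5048 0.2687 0.1   ]
s pfari [0.5145 0.2974 0.1   ]
s slotfar [0.4955 0.2808 0.1   ]
```

```bash
cat > go.py <<'E'
import sys
from h import *
st=bot.read_state(); Rc=R.from_rotvec(st["tcp_rot"]); p=np.array(st["tool_pos"])
M=Rc.as_matrix()
print("t",st["time"],"p",p.round(4),"x",M[:,0].round(3),"y",M[:,1].round(3),"z",M[:,2].round(3),"F",np.round(st["wrist_force"],2),"w",round(st["width"],3),"q",np.round(st["q"],2))
def to(tp,yaw=0):  # target: tool x axis direction at angle yaw in world, z down
    Rt=np.array([[np.cos(yaw),np.sin(yaw),0],[np.sin(yaw),-np.cos(yaw),0],[0,0,-1]])
    d=M.T@(np.array(tp)-p)*100; r=np.degrees((Rc.inv()*R.from_matrix(Rt)).as_rotvec())
    print(tp,yaw,"->",d.round(2),r.round(2))
if len(sys.argv)>3: to([float(a) for a in sys.argv[1:4]],float(sys.argv[4]) if len(sys.argv)>4 else 0)
E
python3 go.py .459 .29 .25 0;python3 go.py .459 .29 .25 3.14159
```

```text
t 0.35 p [0.291  0.6089 0.2309] x [-0.902  0.431  0.   ] y [ 0.431  0.902 -0.001] z [-0.    -0.001 -1.   ] F [-0.2  -0.22  0.3 ] w 0.999 q [ 1.09  0.26  1.6   0.    1.27 -0.04]
[0.459, 0.29, 0.25] 0.0 -> [-28.91 -21.52  -1.9 ] [-1.0000e-02  5.0000e-02  1.5446e+02]
t 0.35 p [0.291  0.6089 0.2309] x [-0.902  0.431  0.   ] y [ 0.431  0.902 -0.001] z [-0.    -0.001 -1.   ] F [-0.2  -0.22  0.3 ] w 0.999 q [ 1.09  0.26  1.6   0.    1.27 -0.04]
[0.459, 0.29, 0.25] 3.14159 -> [-28.91 -21.52  -1.9 ] [-3.000e-02 -1.000e-02 -2.554e+01]
```

servo_tool --plan '[[[-4,-3,-2,0,0,-5],[-8,-6,-2,0,0,-10],[-12,-9,-2,0,0,-15],[-16,-12,-2,0,0,-20],[-20,-15,-2,0,0,-25.5],[-23.5,-17.5,-2,0,0,-25.5],[-26.5,-19.7,-2,0,0,-25.5],[-28.9,-21.5,-2,0,0,-25.5],[-28.9,-21.5,-2,0,0,-25.5],[-28.9,-21.5,-2,0,0,-25.5]]]' --claw 6

```text
time: 1.18
tool_pos: [0.4613, 0.2856, 0.2513]
tcp_rot: [0.009, 3.14, -0.004]
wrist_force: [0.3, 1.1, -0.1]
width: 0.705
```

```bash
python3 go.py .459 .29 .128 3.14159; python3 - <<'E'
from h import *
w=cam("wrist"); cv2.imwrite("pics/w1.png",w["color"][:,:,::-1])
print(proj(w,[[.459,.29,.177],[.459,.29,.105]]).round(0))
E
```

```text
t 1.1833 p [0.4613 0.2856 0.2513] x [-1.     0.006 -0.001] y [ 0.006  1.    -0.003] z [ 0.001 -0.003 -1.   ] F [ 0.26  1.06 -0.08] w 0.705 q [ 0.51  0.    1.86 -0.    1.28 -1.05]
[0.459, 0.29, 0.128] 3.14159 -> [ 0.25  0.47 12.33] [-0.15  0.08 -0.32]
[[329. 255.]
 [328. 222.]]
```

View pics/w1.png

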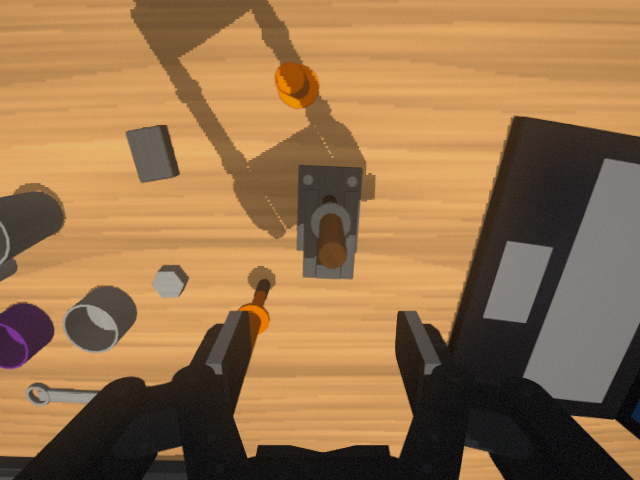

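servo_tool --plan '[[[0.2,0.55,1,-0.1,0.1,-0.3],[0.2,0.55,3,-0.1,0.1,-0.3],[0.2,0.55,6,-0.1,0.1,-0.3],[0.2,0.55,8.5,-0.1,0.1,-0.3],[0.2,0.55,10.5,-0.1,0.1,-0.3],[0.2,0.55,12,-0.1,0.1,-0.3],[0.2,0.55,12.3,-0.1,0.1,-0.3],[0.2,0.55,12.3,-0.1,0.1,-0.3],[0.2,0.55,12.3,-0.1,0.1,-0.3]]]'

```text
time: 1.98
tool_pos: [0.4581, 0.2945, 0.1286]
tcp_rot: [0.002, -3.14, -0.002]
wrist_force: [-0.6, -1.0, 1.0]
width: 0.702
```

```bash
python3 go.py .459 .291 .128 3.14159; python3 - <<'E'
from h import *
w=cam("wrist"); cv2.imwrite("pics/w2.png",w["color"][:,:,::-1])
w=cam("side"); crop(w,"s2.png",290,300,160,120,5)
w=cam("top"); crop(w,"t2.png",60,210,160,120,5)
E
```

```text
t 1.9833 p [0.4581 0.2945 0.1286] x [-1.    -0.001  0.001] y [-0.001  1.     0.002] z [-0.001  0.002 -1.   ] F [-0.59 -0.96  0.97] w 0.702 q [ 0.52  0.11  1.99  0.    1.05 -1.05]
[0.459, 0.291, 0.128] 3.14159 -> [-0.09 -0.35  0.06] [ 0.09 -0.07  0.07]
```

View pics/w2.png

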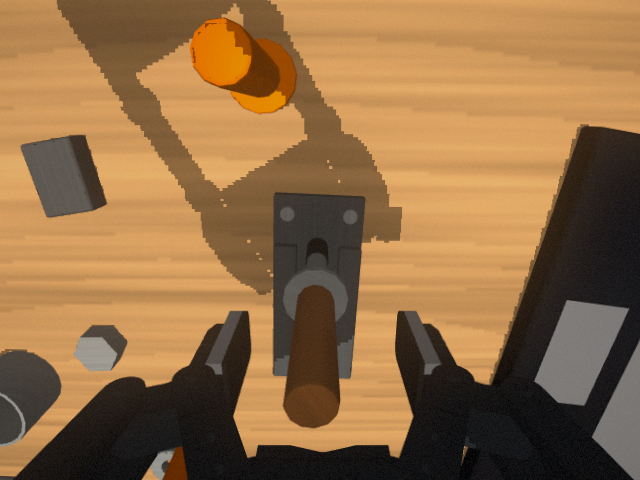

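View pics/s2.png

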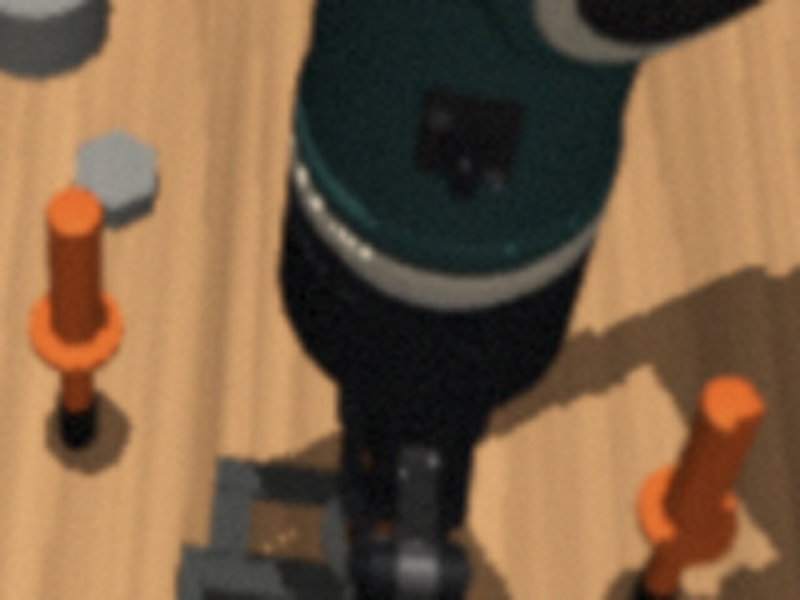

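servo_tool --plan '[[[-0.1,-0.3,0,0,0,0],[-0.1,-0.3,0,0,0,0],[-0.1,-0.3,0,0,0,0]]]'

```text
time: 2.38
tool_pos: [0.4608, 0.2914, 0.1308]
tcp_rot: [0.0, 3.139, 0.005]
wrist_force: [0.0, 1.0, 0.5]
width: 0.702
```

```bash
python3 go.py .459 .291 .128 3.14159
```

```text
t 2.3833 p [0.4608 0.2914 0.1308] x [-1.     0.    -0.002] y [0.    1.    0.003] z [ 0.002  0.003 -1.   ] F [0.04 1.04 0.47] w 0.702 q [ 0.52  0.1   1.99  0.    1.05 -1.05]
[0.459, 0.291, 0.128] 3.14159 -> [ 0.18 -0.04  0.28] [ 0.2   0.14 -0.01]
```

servo_tool --plan '[[[0,0,0,0,0,0],[0,0,0,0,0,0],[0,0,0,0,0,0],[0,0,0,0,0,0],[0,0,0,0,0,0],[0,0,0,0,0,0]]]' --claw 1 --grip_force 60

```text
time: 2.88
tool_pos: [0.4609, 0.2914, 0.1309]
tcp_rot: [0.0, 3.139, 0.005]
wrist_force: [-1.0, -0.2, 1.4]
width: 0.194
```

```bash
cat > avg.py <<'E'
from h import *
import sys
n=int(sys.argv[1]) if len(sys.argv)>1 else 12
P=[];Q=[];V=[];F=[]
for i in range(n):
    s=bot.read_state();P.append(s["tool_pos"]);Q.append(s["q"]);V.append(s["tcp_rot"]);F.append(s["wrist_force"])
    viewer.read_camera("wrist")
Rm=R.from_rotvec(V).mean()
print("t",s["time"],"mean",np.mean(P,0).round(4),"sd",np.std(P,0).round(4),"rot z",Rm.as_matrix()[:,2].round(4),"x",Rm.as_matrix()[:,0].round(4),"qm",np.mean(Q,0).round(4),"qsd",np.std(Q,0).round(5),"F",np.mean(F,0).round(2),np.std(F,0).round(2),"w",s["width"])
E
python3 avg.py
```

```text
t 3.4333 mean [0.4609 0.2914 0.1309] sd [0. 0. 0.] rot z [ 0.0027  0.0035 -1.    ] x [-1.0e+00  1.0e-04 -2.7e-03] qm [ 5.1700e-01  1.0290e-01  1.9877e+00  1.9000e-03  1.0469e+00 -1.0547e+00] qsd [2.e-05 2.e-05 1.e-05 3.e-05 3.e-05 2.e-05] F [-0.13 -0.63  1.9 ] [0.4  0.6  0.58] w 0.19886840792892002
```

servo_tool --plan '[[[0,0,-0.5,0,0,0],[0,0,-1.5,0,0,0],[0,0,-3.5,0,0,0],[0,0,-6,0,0,0],[0,0,-8.5,0,0,0],[0,0,-11,0,0,0],[0,0,-12.5,0,0,0],[0,0,-13,0,0,0],[0,0,-13,0,0,0],[0,0,-13,0,0,0],[0,0,-13,0,0,0]]]'

```text
time: 4.4
tool_pos: [0.4596, 0.2905, 0.2592]
tcp_rot: [0.0, 3.141, 0.003]
wrist_force: [-0.1, -0.5, -0.1]
width: 0.198
```

```bash
python3 avg.py 4; python3 go.py .592 .036 .25 3.14159; python3 - <<'E'
from h import *
w=cam("wrist"); cv2.imwrite("pics/w3.png",w["color"][:,:,::-1])
w=cam("side"); crop(w,"s3.png",240,180,240,180,3)
E
```

```text
t 4.55 mean [0.4597 0.2904 0.2591] sd [0.0001 0.0001 0.0001] rot z [-1.e-04  2.e-03 -1.e+00] x [-1.e+00  1.e-04  1.e-04] qm [ 5.1660e-01 -2.3000e-03  1.8516e+00  1.8000e-03  1.2913e+00 -1.0546e+00] qsd [2.0e-05 1.3e-04 1.8e-04 2.0e-05 3.0e-05 1.0e-05] F [ 0.22 -0.38 -0.91] [0.62 0.36 0.49] w 0.1921661751207902
t 4.6 p [0.46   0.2906 0.2595] x [-1.     0.    -0.001] y [0.    1.    0.002] z [ 0.001  0.002 -1.   ] F [ 0.12 -0.03 -1.  ] w 0.196 q [ 0.52 -0.    1.85  0.    1.29 -1.05]
[0.592, 0.036, 0.25] 3.14159 -> [-13.21 -25.46   0.9 ] [ 0.13  0.03 -0.  ]
```

View pics/w3.png

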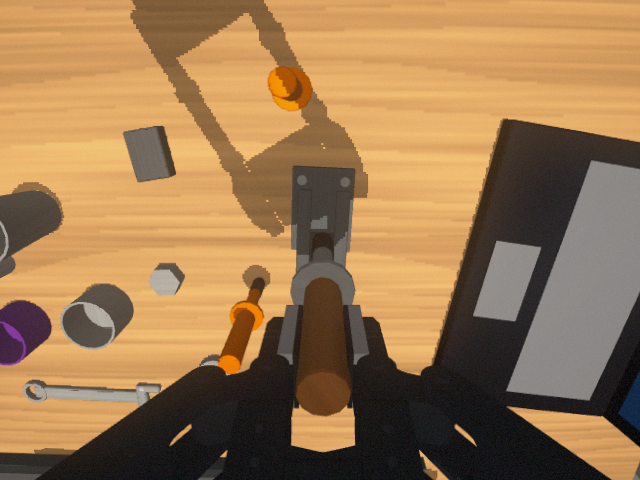

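View pics/s3.png

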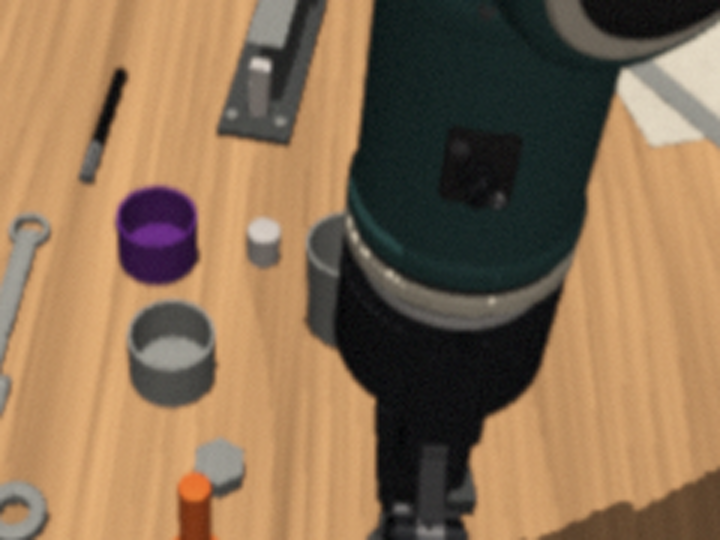

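servo_tool --plan '[[[-0.5,-2,0,0.1,0,0],[-1.5,-5,0,0.1,0,0],[-3,-9,0,0.1,0,0],[-5,-13,0,0.1,0,0],[-7,-16.5,0,0.1,0,0],[-9,-19.5,0,0.1,0,0],[-11,-22.5,0,0.1,0,0],[-12.5,-24.5,0,0.1,0,0],[-13.2,-25.5,0,0.1,0,0],[-13.2,-25.5,0,0.1,0,0],[-13.2,-25.5,0,0.1,0,0],[-13.2,-25.5,0,0.1,0,0],[-13.2,-25.5,0,0.1,0,0]]]'

```text
time: 5.78
tool_pos: [0.5915, 0.037, 0.2595]
tcp_rot: [-0.002, 3.141, 0.002]
wrist_force: [0.8, 0.5, -0.8]
width: 0.2
```

```bash
python3 avg.py 4; python3 go.py .592 .036 .126 3.14159; python3 - <<'E'
from h import *
w=cam("wrist"); cv2.imwrite("pics/w4.png",w["color"][:,:,::-1])
w=cam("side"); crop(w,"s4.png",220,130,240,180,3)
E
```

```text
t 5.9333 mean [0.5916 0.037  0.2596] sd [0.0001 0.0001 0.0001] rot z [ 0.0012  0.0013 -1.    ] x [-1.     -0.0016 -0.0012] qm [ 1.9700e-02  9.2000e-02  1.7524e+00  1.3000e-03  1.2959e+00 -1.5531e+00] qsd [1.0e-04 5.0e-05 1.3e-04 1.1e-04 7.0e-05 8.0e-05] F [ 0.02 -0.07 -0.41] [0.48 0.59 0.44] w 0.19545804540232095
t 5.9833 p [0.5919 0.0367 0.2597] x [-1.    -0.001 -0.002] y [-0.001  1.     0.001] z [ 0.002  0.001 -1.   ] F [0.23 0.39 0.1 ] w 0.193 q [ 0.02  0.09  1.75  0.    1.3  -1.55]
[0.592, 0.036, 0.126] 3.14159 -> [ 1.000e-02 -8.000e-02  1.337e+01] [0.06 0.09 0.08]
```

View pics/w4.png

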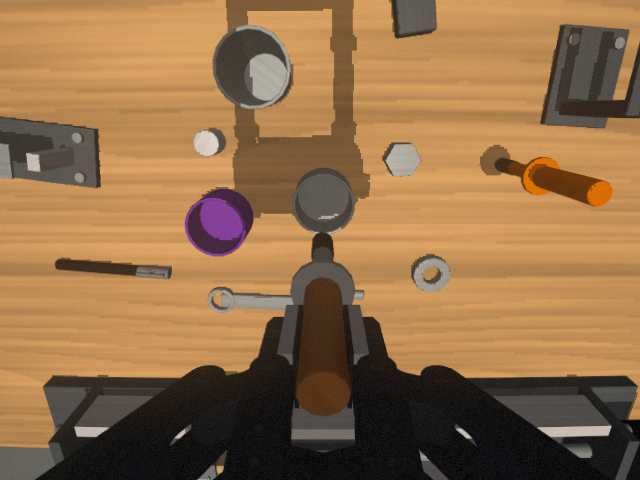

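View pics/s4.png

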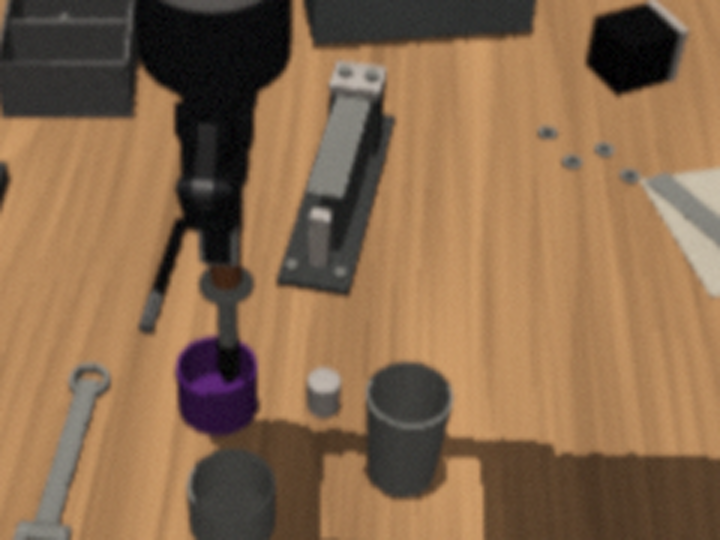

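```bash
python3 - <<'E'
from h import *
w=cam("wrist"); s=cam("side")
print(pz(w,(324,201),.045), proj(w,[[.59,.037,.1486]]), pz(w,(321,235),.1486), proj(s,[[.59,.037,.1486]]),"obs",(220+228/3,130+372/3))
E
```

```text
[0.588245   0.03859851 0.045     ] [[322.44774935 236.37295499]] [0.5890029  0.03599814 0.1486    ] [[295.62314433 256.69648945]] obs (296.0, 254.0)
```

servo_tool --plan '[[[0,0,2,0,0,0],[0,0,5,0,0,0],[0,0,8,0,0,0],[0,0,10,0,0,0],[0,0,11.5,0,0,0],[0,0,12.5,0,0,0],[0,0,13,0,0,0],[0,0,13.3,0,0,0],[0,0,13.3,0,0,0],[0,0,13.3,0,0,0],[0,0,13.3,0,0,0],[0,0,13.3,0,0,0],[0,0,13.3,0,0,0],[0,0,13.3,0,0,0]]]'

```text
time: 7.35
tool_pos: [0.5927, 0.0362, 0.1272]
tcp_rot: [-0.001, 3.139, 0.002]
wrist_force: [0.3, 0.2, 0.3]
width: 0.195
```

```bash
python3 avg.py 6; python3 - <<'E'
from h import *
w=cam("wrist"); cv2.imwrite("pics/w5.png",w["color"][:,:,::-1])
w=cam("side"); crop(w,"s5.png",240,210,160,120,5)
E
```

```text
t 7.6 mean [0.5925 0.0362 0.1269] sd [0.0001 0.     0.0002] rot z [ 0.002  0.001 -1.   ] x [-1.e+00 -4.e-04 -2.e-03] qm [ 1.8500e-02  1.9630e-01  1.8880e+00  1.2000e-03  1.0553e+00 -1.5533e+00] qsd [2.0e-05 2.1e-04 1.8e-04 1.0e-05 4.0e-05 2.0e-05] F [ 0.1   0.02 -0.38] [0.19 0.87 0.44] w 0.19184339452544677
```

View pics/w5.png

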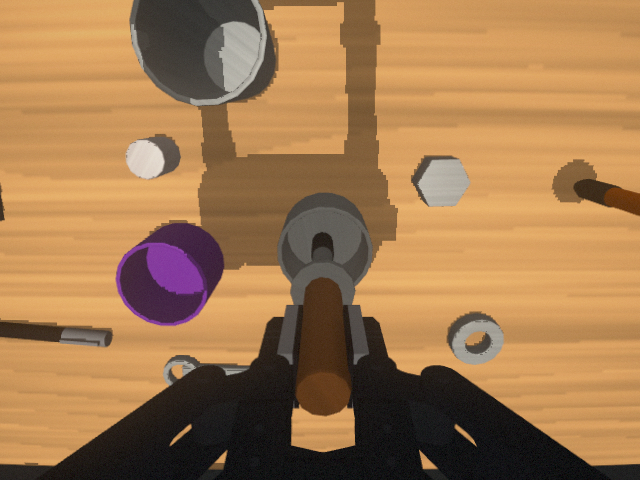

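View pics/s5.png

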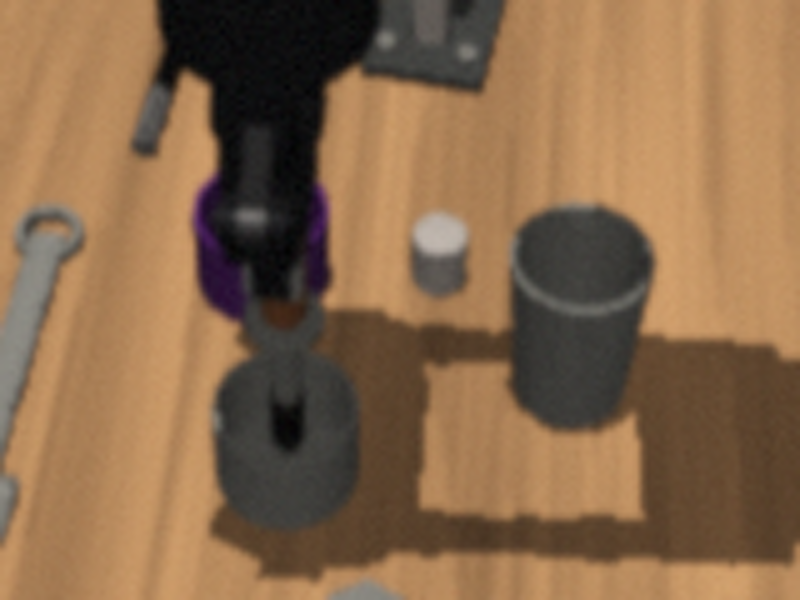

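servo_tool --plan '[[[0,0,0.3,0,0,0],[0,0,0.4,0,0,0],[0,0,0.4,0,0,0],[0,0,0.4,0,0,0],[0,0,0.4,0,0,0],[0,0,0.4,0,0,0],[0,0,-0.5,0,0,0],[0,0,-2.5,0,0,0],[0,0,-5,0,0,0],[0,0,-8,0,0,0],[0,0,-10.5,0,0,0],[0,0,-12.5,0,0,0],[0,0,-13.5,0,0,0],[0,0,-13.5,0,0,0]]]'

```text
time: 8.92
tool_pos: [0.594, 0.0361, 0.2657]
tcp_rot: [-0.001, 3.133, 0.002]
wrist_force: [0.3, -0.2, -0.8]
width: 0.191
```

```bash
python3 go.py .538 -.301 .25 3.14159; python3 - <<'E'
from h import *
w=cam("top"); crop(w,"t6.png",220,150,240,180,3)
E
```

```text
t 8.9167 p [0.594  0.0361 0.2657] x [-1.    -0.    -0.008] y [-0.     1.     0.001] z [ 0.008  0.001 -1.   ] F [ 0.34 -0.19 -0.83] w 0.191 q [ 0.02  0.09  1.74  0.    1.3  -1.55]
[0.538, -0.301, 0.25] 3.14159 -> [  5.63 -33.71   1.49] [0.07 0.47 0.02]
```

View pics/t6.png

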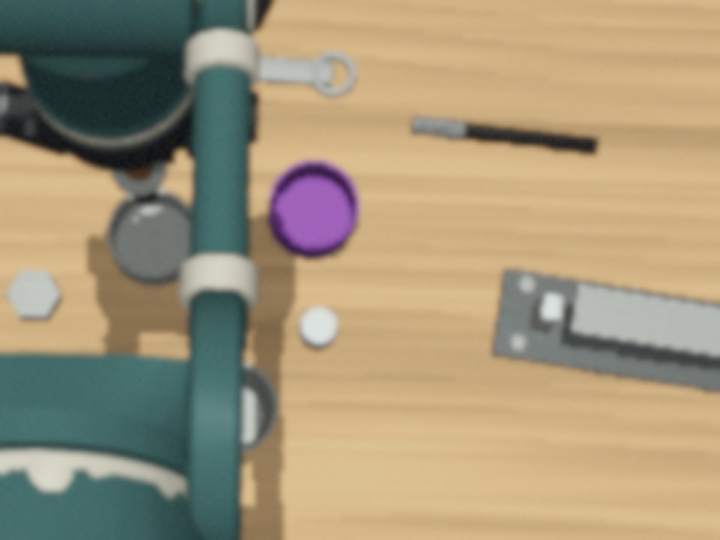

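servo_tool --plan '[[[0.3,-2,0,0,0.4,0],[0.8,-5,0,0,0.4,0],[1.5,-9,0,0,0.4,0],[2.2,-13,0,0,0.4,0],[2.9,-17,0.3,0,0.4,0],[3.6,-21,0.6,0,0.4,0],[4.2,-25,0.9,0,0.4,0],[4.8,-28.5,1.2,0,0.4,0],[5.2,-31,1.4,0,0.4,0],[5.5,-33,1.5,0,0.4,0],[5.6,-33.7,1.5,0,0.4,0],[5.6,-33.7,1.5,0,0.4,0],[5.6,-33.7,1.5,0,0.4,0],[5.6,-33.7,1.5,0,0.4,0],[5.6,-33.7,1.5,0,0.4,0]]]'

```text
time: 10.22
tool_pos: [0.5374, -0.2994, 0.2474]
tcp_rot: [0.003, -3.139, -0.003]
wrist_force: [-0.3, -0.1, -0.8]
width: 0.19
```

```bash
python3 avg.py 4; python3 go.py .538 -.301 .18 3.14159; python3 - <<'E'
from h import *
w=cam("wrist"); cv2.imwrite("pics/w7.png",w["color"][:,:,::-1])
w=cam("side"); crop(w,"s7.png",260,100,160,120,5)
E
```

```text
t 10.3667 mean [ 0.5375 -0.2996  0.2477] sd [0.     0.0002 0.0002] rot z [-0.0022  0.0013 -1.    ] x [-1.     -0.0021  0.0022] qm [-0.549   0.1442  1.7163 -0.      1.2836 -2.1219] qsd [1.5e-04 1.1e-04 2.2e-04 1.2e-04 1.0e-05 7.0e-05] F [-0.5   0.21 -0.65] [0.23 0.51 0.16] w 0.1906101623805689
t 10.4167 p [ 0.5375 -0.3001  0.2479] x [-1.    -0.002  0.002] y [-0.002  1.     0.001] z [-0.002  0.001 -1.   ] F [-0.43  0.3  -1.03] w 0.192 q [-0.55  0.14  1.72 -0.    1.28 -2.12]
[0.538, -0.301, 0.18] 3.14159 -> [-0.06 -0.1   6.79] [ 0.05 -0.11  0.1 ]
```

View pics/w7.png

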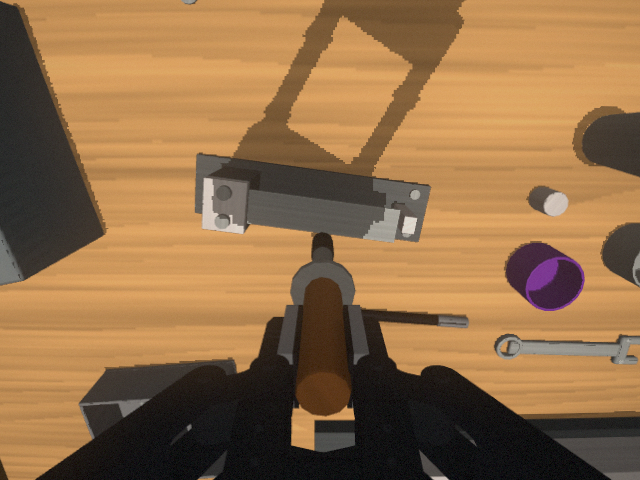

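View pics/s7.png

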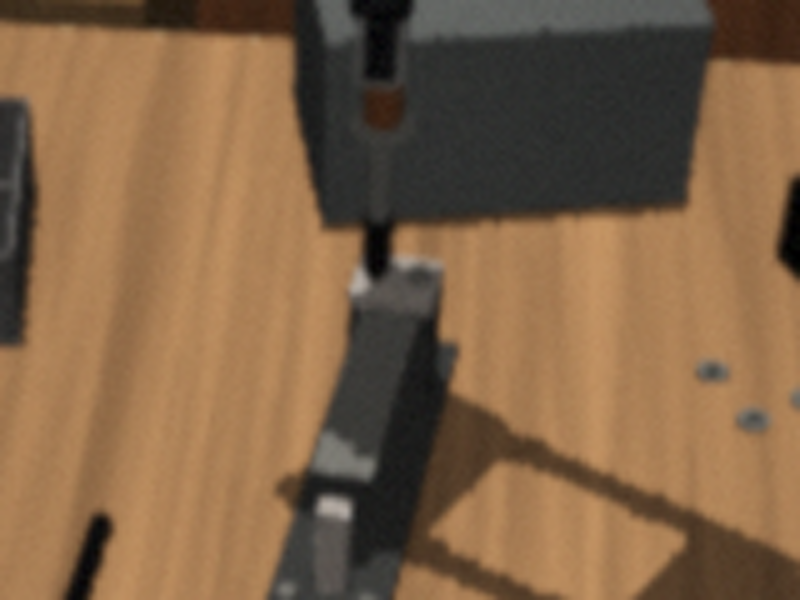

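```bash
python3 - <<'E'
from h import *
w=cam("wrist"); s=cam("side")
for p in [(247,210),(323,216),(399,226)]: print(pz(w,p,.07).round(4))
print(proj(w,[[.537,-.3,.137],[.5375,-.301,.07]]),proj(s,[[.537,-.3,.137]]),"obs",(260+376/5,100+277/5))
# side-leaf corners
for q in [(357,315),(433,322),(311,468),(378,478)]: print(pz(s,(260+q[0]/5,100+q[1]/5),.07).round(4))
E
```

```text
[ 0.5326 -0.3643  0.07  ]
[ 0.5378 -0.2993  0.07  ]
[ 0.5467 -0.2333  0.07  ]
[[322.18592573 239.29746804]
 [320.98726772 215.6269611 ]] [[333.55949987 155.46847331]] obs (335.2, 155.4)
[ 0.5431 -0.3594  0.07  ]
[ 0.5039 -0.3573  0.07  ]
[ 0.5583 -0.2372  0.07  ]
[ 0.526 -0.233  0.07 ]
```

servo_tool --plan '[[[0,0,1,0,-0.1,0],[0,0,2.5,0,-0.1,0],[0,0,4,0,-0.1,0],[0,0,5,0,-0.1,0],[0,0,5.7,0,-0.1,0],[0,0,6,0,-0.1,0],[0,0,6.1,0,-0.1,0],[0,0,6.1,0,-0.1,0],[0,0,6.1,0,-0.1,0],[0,0,6.1,0,-0.1,0],[0,0,6.1,0,-0.1,0]]]'

```text
time: 11.53
tool_pos: [0.5376, -0.3009, 0.1877]
tcp_rot: [-0.001, 3.141, 0.0]
wrist_force: [-0.5, -0.1, -0.5]
width: 0.19
```

```bash
python3 avg.py 6; python3 - <<'E'
from h import *
w=cam("wrist"); cv2.imwrite("pics/w8.png",w["color"][:,:,::-1])
w=cam("side"); crop(w,"s8.png",290,140,120,90,6)
E
```

```text
t 11.7833 mean [ 0.5374 -0.3008  0.1873] sd [0.0001 0.0001 0.0003] rot z [ 4.e-04  5.e-04 -1.e+00] x [-1.e+00 -8.e-04 -4.e-04] qm [-5.5110e-01  1.8390e-01  1.7837e+00  7.0000e-04  1.1738e+00 -2.1230e+00] qsd [2.0e-05 1.7e-04 2.8e-04 3.0e-05 3.0e-05 2.0e-05] F [ 0.27  0.1  -0.77] [0.49 0.37 0.42] w 0.19679547955932086
```

View pics/w8.png

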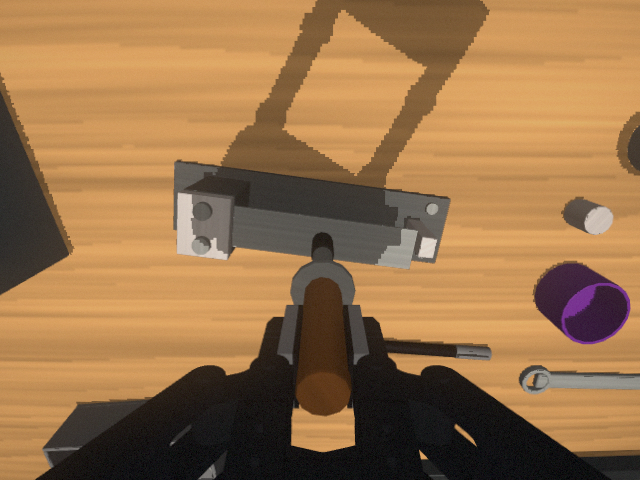

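View pics/s8.png

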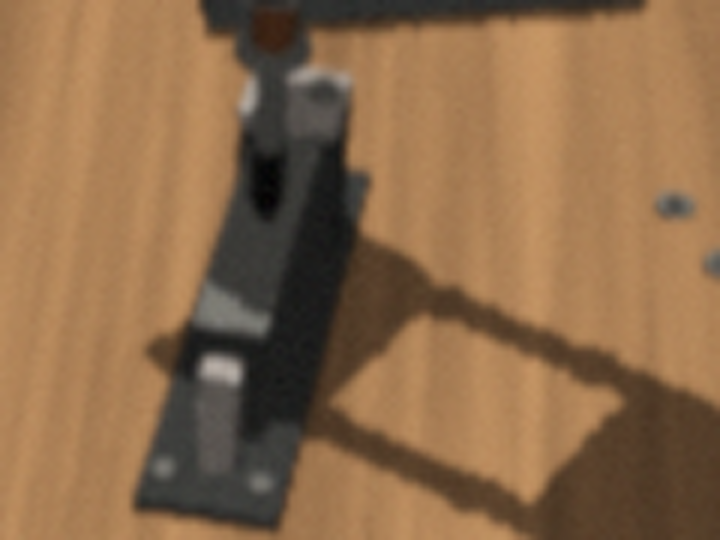

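servo_tool --plan '[[[0,0,0.2,0,0,0],[0,0,0.4,0,0,0],[0,0,0.6,0,0,0],[0,0,0.7,0,0,0],[0,0,0.8,0,0,0],[0,0,0.8,0,0,0],[0,0,0.8,0,0,0],[0,0,0.8,0,0,0]]]'

```text
time: 12.6
tool_pos: [0.5372, -0.3006, 0.1791]
tcp_rot: [0.001, -3.141, -0.001]
wrist_force: [-0.3, 0.3, 0.8]
width: 0.194
```

```bash
python3 avg.py 8
```

```text
t 12.95 mean [ 0.5372 -0.3006  0.179 ] sd [0.     0.     0.0001] rot z [-1.e-04  9.e-04 -1.e+00] x [-1.e+00 -8.e-04  1.e-04] qm [-5.5100e-01  1.9050e-01  1.7920e+00  7.0000e-04  1.1597e+00 -2.1230e+00] qsd [2.e-05 5.e-05 7.e-05 2.e-05 9.e-05 2.e-05] F [-0.26  0.34  1.31] [0.48 0.5  0.39] w 0.19444503008523598
```

servo_tool --plan '[[[0,0,0.1,0,0,0],[0,0,0.2,0,0,0],[0,0,0.3,0,0,0],[0,0,0.3,0,0,0],[0,0,0.3,0,0,0],[0,0,0.3,0,0,0]]]'

```text
time: 13.5
tool_pos: [0.5373, -0.3007, 0.1762]
tcp_rot: [-0.001, 3.141, 0.001]
wrist_force: [-0.8, 0.5, 4.9]
width: 0.194
```

```bash
python3 avg.py 8; python3 - <<'E'
from h import *
w=cam("wrist"); cv2.imwrite("pics/w9.png",w["color"][:,:,::-1])
w=cam("side"); crop(w,"s9.png",290,140,120,90,6)
E
```

```text
t 13.85 mean [ 0.5373 -0.3007  0.1761] sd [0.     0.     0.0001] rot z [ 2.e-04  6.e-04 -1.e+00] x [-1.e+00 -8.e-04 -2.e-04] qm [-5.5110e-01  1.9280e-01  1.7947e+00  7.0000e-04  1.1542e+00 -2.1230e+00] qsd [2.e-05 5.e-05 7.e-05 3.e-05 9.e-05 2.e-05] F [-0.57  0.23  4.47] [0.45 0.4  0.33] w 0.19296995562033223
```

View pics/w9.png

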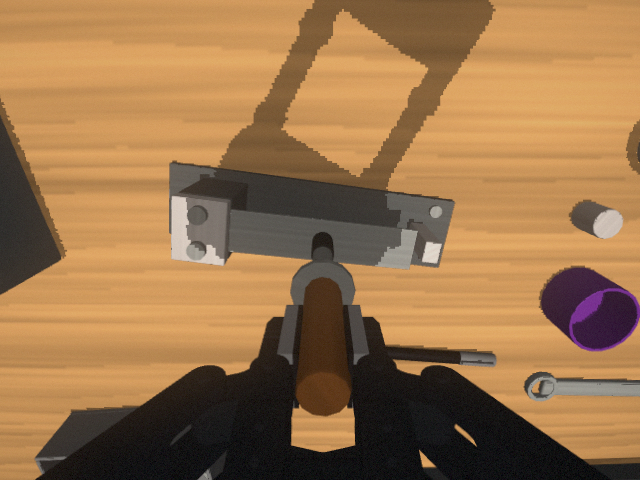

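View pics/s9.png

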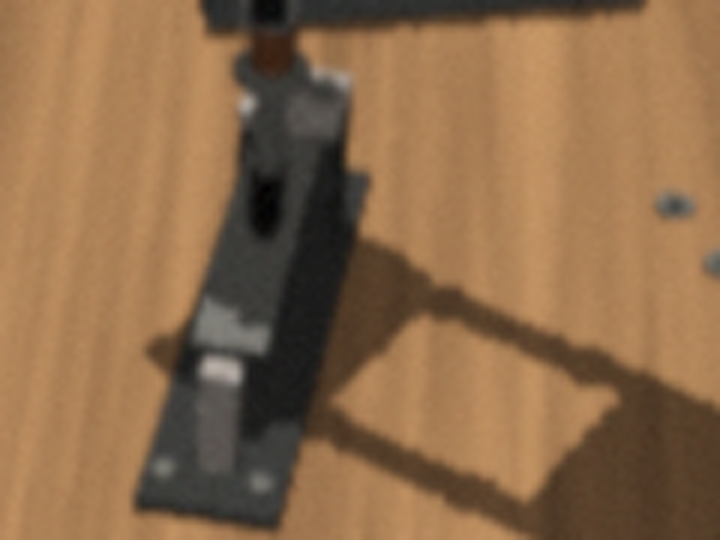

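servo_tool --plan '[[[0,0,0,0,0,0],[0,0,0,0,0,0],[0,0,0,0,0,0],[0,0,0,0,0,0],[0,0,0,0,0,0],[0,0,0,0,0,0],[0,0,0,0,0,0],[0,0,0,0,0,0],[0,0,0,0,0,0],[0,0,0,0,0,0],[0,0,0,0,0,0],[0,0,0,0,0,0]]]'

```text
time: 15.0
tool_pos: [0.5373, -0.3007, 0.176]
tcp_rot: [-0.001, 3.142, 0.001]
wrist_force: [-0.1, 0.2, 4.8]
width: 0.197
```

servo_tool --plan '[[[0,0,-0.2,0,0,0],[0,0,-0.5,0,0,0],[0,0,-1.2,0,0,0],[0,0,-3,0,0,0],[0,0,-5.5,0,0,0],[0,0,-8,0,0,0],[0,0,-9,0,0,0],[0,0,-9,0,0,0],[0,0,-9,0,0,0],[0,0,-9,0,0,0]]]'

```text
time: 15.83
tool_pos: [0.5363, -0.3002, 0.2639]
tcp_rot: [0.001, -3.139, -0.004]
wrist_force: [0.3, -0.1, -1.0]
width: 0.197
```

```bash
python3 avg.py 3; python3 go.py .461 .2914 .265 3.14159; python3 - <<'E'
from h import *
w=cam("wrist"); cv2.imwrite("pics/w10.png",w["color"][:,:,::-1])
w=cam("side"); crop(w,"s10.png",260,100,160,120,5)
E
```

```text
t 15.9333 mean [ 0.5363 -0.3002  0.2636] sd [0.0001 0.     0.0002] rot z [-0.0031  0.0026 -1.    ] x [-1.0e+00 -9.0e-04  3.1e-03] qm [-5.5110e-01  1.3490e-01  1.6976e+00  6.0000e-04  1.3131e+00 -2.1229e+00] qsd [1.0e-05 2.0e-04 1.2e-04 1.0e-05 7.0e-05 2.0e-05] F [ 0.09  0.5  -1.11] [0.6  0.45 0.09] w 0.19052760263811236
t 15.9833 p [ 0.5363 -0.3002  0.2637] x [-1.    -0.001  0.003] y [-0.001  1.     0.003] z [-0.003  0.003 -1.   ] F [-0.06 -0.45 -0.83] w 0.193 q [-0.55  0.13  1.7   0.    1.31 -2.12]
[0.461, 0.2914, 0.265] 3.14159 -> [7.480e+00 5.917e+01 5.000e-02] [ 0.15 -0.18  0.05]
```

View pics/w10.png

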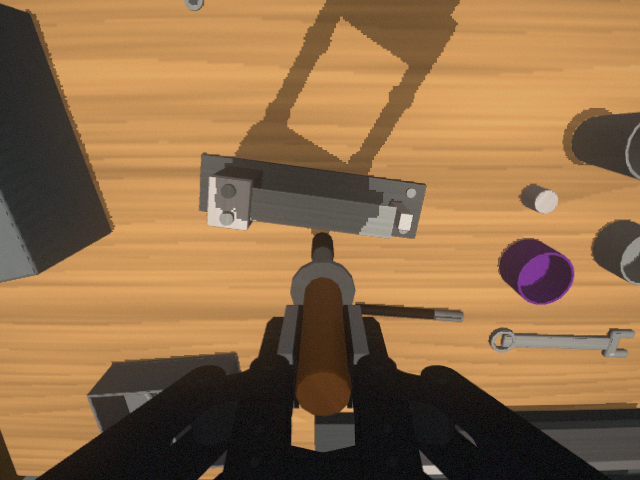

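View pics/s10.png

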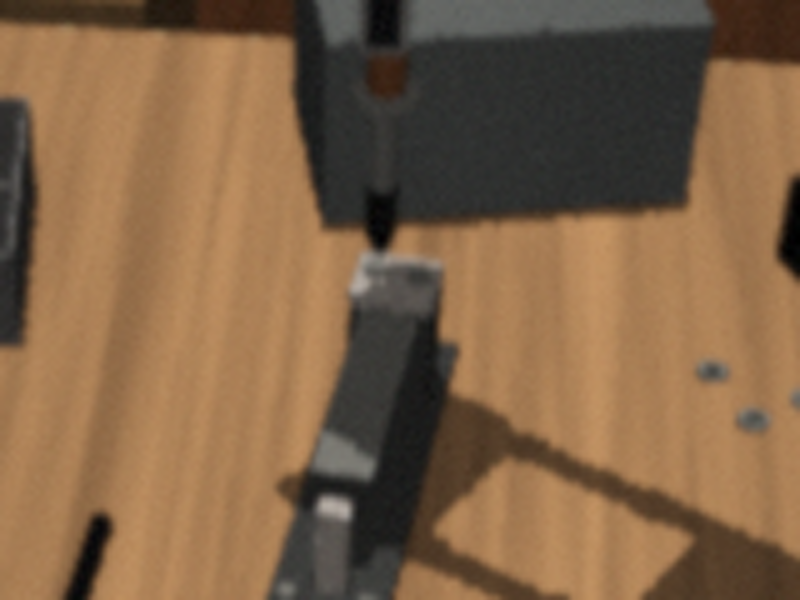

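servo_tool --plan '[[[0.2,2,-0.5,0.1,-0.2,0],[0.7,5.5,-0.5,0.1,-0.2,0],[1.2,9.5,-0.5,0.1,-0.2,0],[1.7,13.5,-0.5,0.1,-0.2,0],[2.2,17.5,-0.5,0.1,-0.2,0],[2.7,21.5,-0.5,0.1,-0.2,0],[3.2,25.5,-0.5,0.1,-0.2,0],[3.7,29.5,-0.5,0.1,-0.2,0],[4.2,33.5,-0.5,0.1,-0.2,0],[4.7,37.5,-0.5,0.1,-0.2,0],[5.2,41.5,-0.5,0.1,-0.2,0],[5.8,45.5,-0.5,0.1,-0.2,0],[6.3,49.5,-0.5,0.1,-0.2,0],[6.8,53,-0.3,0.1,-0.2,0],[7.1,56,0,0.1,-0.2,0],[7.4,58,0,0.1,-0.2,0],[7.5,59,0,0.1,-0.2,0],[7.5,59.2,0,0.1,-0.2,0],[7.5,59.2,0,0.1,-0.2,0],[7.5,59.2,0,0.1,-0.2,0]]]'

```text
time: 17.75
tool_pos: [0.4614, 0.2904, 0.2656]
tcp_rot: [-0.0, 3.14, -0.001]
wrist_force: [-0.8, 0.6, -0.4]
width: 0.195
```

```bash
python3 avg.py 6; python3 go.py .461 .2914 .245 3.14159
```

```text
t 18.0 mean [0.4615 0.2903 0.2658] sd [0.0001 0.0001 0.0001] rot z [ 1.6e-03 -2.0e-04 -1.0e+00] x [-1.0e+00  6.0e-04 -1.6e-03] qm [ 5.1640e-01 -3.2000e-03  1.8402e+00 -1.0000e-03  1.3033e+00 -1.0535e+00] qsd [2.4e-04 1.5e-04 8.0e-05 2.0e-04 7.0e-05 1.4e-04] F [-0.07  0.16 -0.47] [0.49 0.37 0.3 ] w 0.1934544725445822
t 18.05 p [0.4615 0.2907 0.2659] x [-1.     0.001 -0.002] y [0.001 1.    0.   ] z [ 0.002  0.    -1.   ] F [-0.14  0.17 -0.29] w 0.196 q [ 0.52 -0.    1.84 -0.    1.3  -1.05]
[0.461, 0.2914, 0.245] 3.14159 -> [0.05 0.07 2.09] [ 0.01  0.1  -0.03]
```

servo_tool --plan '[[[0,0.05,1,0,0.1,0],[0.05,0.05,2.2,0,0.1,0],[0.05,0.05,3.4,0,0.1,0],[0.05,0.05,4.2,0,0.1,0],[0.05,0.05,4.2,0,0.1,0],[0.05,0.05,4.2,0,0.1,0],[0.05,0.05,4.2,0,0.1,0],[0.05,0.05,4.2,0,0.1,0]]]'

```text
time: 18.72
tool_pos: [0.4615, 0.2915, 0.2246]
tcp_rot: [0.001, 3.141, 0.001]
wrist_force: [0.8, -0.1, -0.8]
width: 0.198
```

```bash
python3 avg.py 6; python3 go.py .461 .2914 .131 3.14159; python3 - <<'E'
from h import *
w=cam("wrist"); cv2.imwrite("pics/w11.png",w["color"][:,:,::-1]); crop(w,"w11c.png",250,140,160,120,5)
print(proj(w,[[.461,.2914,.1],[.461,.2914,.111]]).round(1))
E
```

```text
t 18.9667 mean [0.4614 0.2914 0.2246] sd [0.0001 0.0001 0.0001] rot z [ 1.e-03  8.e-04 -1.e+00] x [-1.e+00  4.e-04 -1.e-03] qm [ 5.1760e-01  2.3200e-02  1.8899e+00  2.0000e-04  1.2272e+00 -1.0529e+00] qsd [3.0e-05 7.0e-05 1.9e-04 2.0e-05 2.0e-05 3.0e-05] F [ 0.36  0.14 -0.77] [0.48 0.3  0.28] w 0.1952439899377679
t 19.0167 p [0.4613 0.2913 0.2243] x [-1.     0.    -0.001] y [0.    1.    0.001] z [ 0.001  0.001 -1.   ] F [-0.54 -0.08 -2.01] w 0.195 q [ 0.52  0.02  1.89  0.    1.23 -1.05]
[0.461, 0.2914, 0.131] 3.14159 -> [0.03 0.   9.33] [ 0.03  0.03 -0.03]
[[321.8 233.3]
 [321.7 238. ]]
```

View pics/w11c.png

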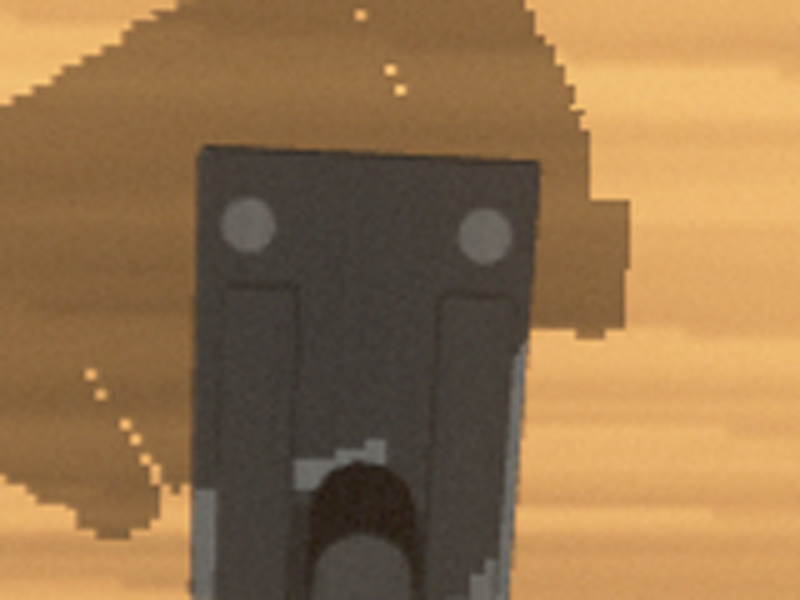

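servo_tool --plan '[[[0,0,0.6,0,0,0],[0,0,1.6,0,0,0],[0,0,2.8,0,0,0],[0,0,4,0,0,0],[0,0,5.2,0,0,0],[0,0,6.4,0,0,0],[0,0,7.6,0,0,0],[0,0,8.4,0,0,0],[0,0,8.9,0,0,0],[0,0,9.1,0,0,0],[0,0,9.1,0,0,0],[0,0,9.1,0,0,0],[0,0,9.1,0,0,0],[0,0,9.1,0,0,0]]]'

```text
time: 20.23
tool_pos: [0.4618, 0.2916, 0.1341]
tcp_rot: [0.001, 3.14, 0.002]
wrist_force: [0.3, 0.1, -0.9]
width: 0.193
```

```bash
python3 avg.py 6; python3 go.py .461 .2914 .131 3.14159; python3 - <<'E'
from h import *
w=cam("wrist"); cv2.imwrite("pics/w12.png",w["color"][:,:,::-1])
w=cam("side"); crop(w,"s12.png",290,350,160,120,5)
E
```

```text
t 20.4833 mean [0.4616 0.2915 0.1338] sd [0.0002 0.0001 0.0002] rot z [ 0.0014  0.001  -1.    ] x [-1.0e+00  5.0e-04 -1.4e-03] qm [ 5.1750e-01  1.0260e-01  1.9823e+00  3.0000e-04  1.0551e+00 -1.0529e+00] qsd [1.0e-05 1.4e-04 2.7e-04 1.0e-05 3.0e-05 2.0e-05] F [ 0.22  0.07 -0.72] [0.46 0.71 0.62] w 0.19581417610768653
t 20.5333 p [0.4613 0.2913 0.1334] x [-1.     0.001 -0.001] y [0.001 1.    0.001] z [ 0.001  0.001 -1.   ] F [ 0.35  0.16 -1.69] w 0.193 q [ 0.52  0.1   1.98  0.    1.06 -1.05]
[0.461, 0.2914, 0.131] 3.14159 -> [0.03 0.   0.24] [ 0.04  0.04 -0.03]
```

View pics/w12.png

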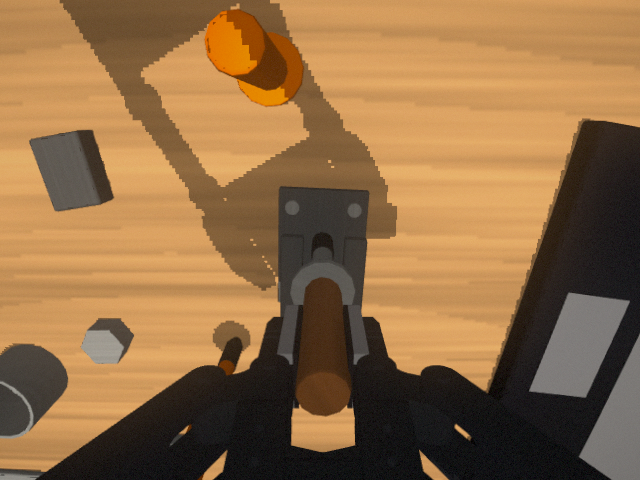

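In the slot, 2–3 mm above the seat. Lower the rest and watch the force.

servo_tool --plan '[[[0,0,0.1,0,0,0],[0,0,0.2,0,0,0],[0,0,0.25,0,0,0],[0,0,0.25,0,0,0],[0,0,0.25,0,0,0],[0,0,0.25,0,0,0]]]'

```text
time: 21.13
tool_pos: [0.4613, 0.2913, 0.131]
tcp_rot: [0.001, 3.141, 0.001]
wrist_force: [-0.3, -1.3, 1.7]
width: 0.201
```

```bash
python3 avg.py 6
```

```text
t 21.3833 mean [0.4613 0.2913 0.1309] sd [0. 0. 0.] rot z [ 6.e-04  5.e-04 -1.e+00] x [-1.e+00  5.e-04 -6.e-04] qm [ 5.1750e-01  1.0550e-01  1.9848e+00  2.0000e-04  1.0505e+00 -1.0529e+00] qsd [2.e-05 2.e-05 1.e-05 2.e-05 2.e-05 2.e-05] F [-0.59 -1.13  2.36] [0.52 0.24 0.51] w 0.19097228537484254
```

Contact (about 3 N up): seated. Release to 6 cm, then rise.

servo_tool --plan '[[[0,0,0,0,0,0],[0,0,0,0,0,0],[0,0,0,0,0,0],[0,0,0,0,0,0],[0,0,0,0,0,0],[0,0,0,0,0,0]]]' --claw 6

```text
time: 21.93
tool_pos: [0.4612, 0.2913, 0.1308]
tcp_rot: [0.001, 3.141, 0.001]
wrist_force: [0.6, 0.5, 0.0]
width: 0.702
```

```bash
python3 avg.py 3; python3 - <<'E'
from h import *
w=cam("wrist"); cv2.imwrite("pics/w13.png",w["color"][:,:,::-1])
E
```

```text
t 22.0333 mean [0.4612 0.2913 0.1308] sd [0. 0. 0.] rot z [ 5.e-04  5.e-04 -1.e+00] x [-1.e+00  5.e-04 -5.e-04] qm [ 5.1750e-01  1.0560e-01  1.9849e+00  2.0000e-04  1.0504e+00 -1.0529e+00] qsd [1.e-05 4.e-05 2.e-05 1.e-05 2.e-05 1.e-05] F [0.3  0.03 0.01] [0.23 0.32 0.28] w 0.7034968243448202
```

View pics/w13.png

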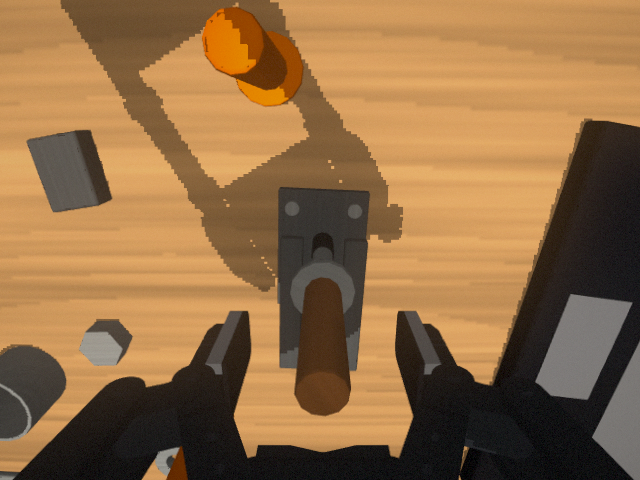

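Brush stands free, upright and centred between the jaws (handle top at 323,392). Rise and move aside for a clear view.

servo_tool --plan '[[[0,0,-1,0,0,0],[0,0,-3,0,0,0],[0,0,-6,0,0,0],[0,0,-9,0,0,0],[0,0,-12,0,0,0],[0,0,-14,0,0,0],[0,2,-15,0,0,0],[0,5,-15,0,0,0],[0,9,-15,0,0,0],[0,13,-15,0,0,0],[0,17,-15,0,0,0],[0,21,-15,0,0,0],[0,24,-15,0,0,0],[0,26,-15,0,0,0],[0,26,-15,0,0,0],[0,26,-15,0,0,0],[0,26,-15,0,0,0]]]'

```text
time: 23.55
tool_pos: [0.4613, 0.5507, 0.2813]
tcp_rot: [0.001, 3.141, -0.0]
wrist_force: [0.0, 0.5, -0.9]
width: 0.702
```

```bash
python3 avg.py 3; python3 - <<'E'
from h import *
w=cam("side"); cv2.imwrite("pics/s14.png",w["color"][:,:,::-1]); crop(w,"s14c.png",290,330,160,120,5)
w=cam("top"); cv2.imwrite("pics/t14.png",w["color"][:,:,::-1])
a=cv2.imread("pics/top0.png").astype(int);d=np.abs(w["color"][:,:,::-1].astype(int)-a).max(2)
cv2.imwrite("pics/d14.png",np.clip(d*3,0,255).astype(np.uint8))
E
```

```text
t 23.65 mean [0.4615 0.5503 0.2815] sd [0.0001 0.0003 0.0001] rot z [ 8.e-04  1.e-04 -1.e+00] x [-1.e+00  1.e-03 -8.e-04] qm [ 8.3850e-01  3.2160e-01  1.4393e+00 -5.0000e-04  1.3801e+00 -7.3120e-01] qsd [4.0e-04 4.2e-04 3.1e-04 7.0e-05 1.2e-04 3.0e-05] F [-0.24  0.11 -0.56] [0.35 0.54 0.43] w 0.7006850549857258
```

View pics/s14c.png

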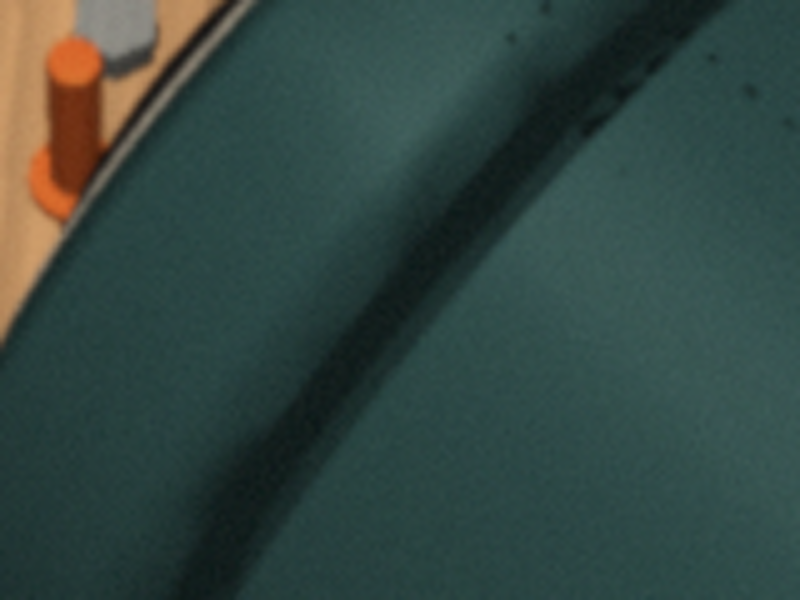

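View pics/t14.png

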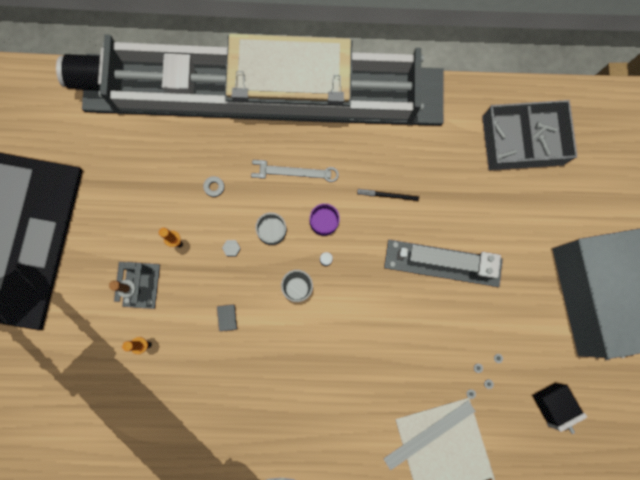

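View pics/d14.png

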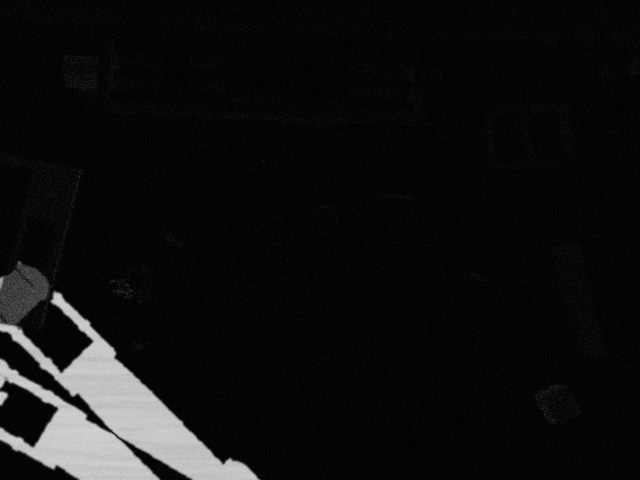

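View pics/s14.png

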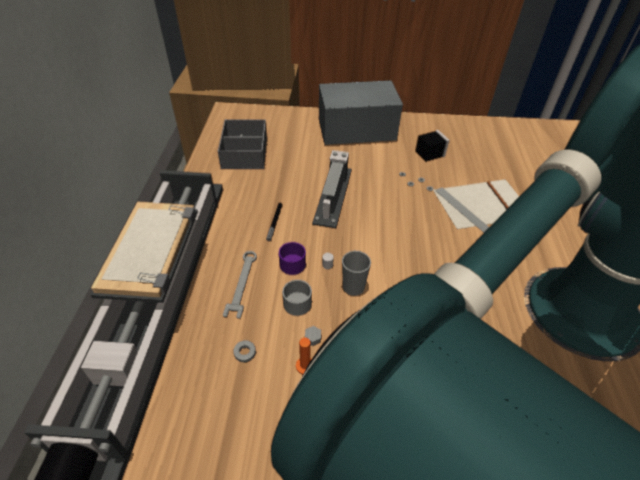

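The difference image for the top view shows only the arm's shadow and a very faint change at the brush (121,288). Every object is where it started, and the arm is touching nothing.

```bash
python3 -c "
from workcell import finish_job
print(finish_job())"
```

```text
the job is handed in; nothing more can be done
None
```

I dipped the brush in the low pot, pressed the leaf spring, hung the brush back in its hanger and handed the job in at about 24 s. No verdict was reported.

- **Dip:** The bristle tip went to about 11–16 mm above the table, so roughly 6–11 mm above the pot's floor. No contact with the pot showed in the force readings, and the pot stayed in place.
- **Press:** I pressed the middle of the leaf with about 5.2 N. From the tip height that is about 5 mm down there, or 10 mm at the free end, and I held it for nearly 2 s. Afterwards the leaf was back in its starting place in the top camera image.
- **Hang:** I lowered the brush to the height it was picked up from and felt the collar seat with about 3 N of upward force. After I let go, the wrist view showed it upright and in the middle of the slot.
- **Last check:** The final top image differed from the first only by the arm's shadow and a very faint change at the brush, so nothing else had moved. The arm blocked the side camera's view of the hanger, so that last check rests on the top and wrist views alone.

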